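# Sort the stone carver's bench

## Robot

A 6-joint arm with a two-finger parallel gripper is mounted at the origin on the work surface. World frame = base frame: x ahead of the robot, y to its left, z up, the work surface at z = 0. Lengths are in m, angles in degrees, forces in N, time in s.
With the tool pointing down it reaches from about 0.35 to 0.875 m from the base axis. Payload 4.2 kg.
Tool frame: the origin (TCP) lies on the centre line of the jaws, within the pads' length; the fingertips stand 25 mm ahead of it and the grasp point (between the pads) lies 6 mm ahead of it (finger_overhang is the distance from the TCP to the fingertips, in m); z points along the fingers, y is the line along which they close (so a half turn about z gives the same grasp; the last joint's range is limited). The gripper opens to 87 mm and grips with 3 to 60 N. Pads are 19 mm wide; open, the fingers measure 117 mm over their backs; the gripper's body (75 mm by 190 mm) begins 51 mm behind the grasp point.
Start: joints at [-48.667, 22.042, 0.453, 0, -68.411, -14.817], TCP at [0.279, -0.559, 0.248] pointing down, gripper open.
Joint ranges: [-179.83, 179.83], [-69.29, 118.12], [-61.27, 80.66], [-181.25, 117.63], [-171.15, -9.14], [-177.46, 177.46]. Speed limits (degrees/s): [159.86, 159.86, 180, 180, 180, 180].

## Interface

Orientations are given as a 3x3 rotation matrix whose columns are the frame's x, y, z axes.
In Python, from station import sense, capture, finish_job, spot_in, tip_of, finger_overhang gives the robot as it stands. The module is installed in compiled form; this text tells all that it offers.
- The arm moves only by the tool servo_tool, never from a script. Its arguments are lists of equal length, an entry for each row: "slide": the shift along the tool's x, y, z in m, a list of three; "spin": the turn about the tool's z in degrees; "grip": the closure, from 0 (fully open) to 1 (shut). A call has exactly 5 rows; each row is the pose to reach, as a shift and turn from the pose commanded when the call began, along the tool's axes at that moment; what a row does not reach only later rows make up. A row lasts 1/12 s, in which the tool goes at most 41.7 mm and 7.16 degrees, less where a joint would pass 70% of its speed; a pose out of reach is approached as far as the arm can. A call with a gripper value outside its range is refused whole. The fingers move at their own pace and stop on an object; the grip force is fixed at half the most. Time passes only in rows, so rows that repeat a pose let the fingers close, or fill a call up. It gives the time, the measured TCP pose, the force, the opening and the grip force at its end, in the units of the state.
- sense(): the state, without advancing time (a new reading comes with each control period).
- capture(name): name is "scene" or "side" or "wrist"; returns a dict with "pixels" (400x640x3 uint8, blue, green, red), "depth" (400x640 float32, m along the optical axis (not along the pixel's ray), 0 where there is no reading), "fx", "fy", "cx", "cy" (pixels), "R" (3x3) and "t" (3): a world point X has camera coordinates R X + t; the wrist camera has in their place "hand_eye" (4x4, takes a point from camera to tool coordinates, whose origin is the TCP and whose axes are the flange's). Camera axes: x right, y down, z forward; pixel columns grow to the right and rows downward; lengths in m; the calibration is good to about 2 mm. A picture is of the moment at which its call begins: read the wrist's pose just before it.
- finish_job(): hands the job in; it is judged then, once.
Trained networks look in the newest picture that a camera, given by its name, has taken for a name from the list of things; names that differ only in an ending like _2 or _b are one class to them, and where a whole thing is asked for, a point or a joint stands for the part that bears it (a point fixed in the world has none). Each returns a list of dicts, best first, with "conf" (0 to 1); they miss things now and then, are a little off and sometimes report something else, mostly with a low value. They report only what shows in the picture. A call takes as long as a camera call. They do not tell look-alikes from the thing itself.
- spot_in(thing, camera): "point" ([x, y, z] in m, in world coordinates, good to about 4 mm: the middle of the surface that is visible of it).
- tip_of(thing, camera): "point" ([x, y, z] in m, in world coordinates, good to about 4 mm: a listed point, or the origin of a listed thing).
The state is a dict: "time_s": time; "joints": joint angles; "joint_velocities": joint speeds; "effort": joint torques, N m; "tcp_pos": TCP position; "ee_rot": TCP orientation; "wrist_force": force on the tool from outside, world axes, zero at the start; "moment": the same for the moment, N m; "gripper_width": opening from 0.0 (shut) to 1.0 (fully open); "gripper_force": force on a finger pad.
Only numpy, scipy, OpenCV 4.12 (cv2) and the standard library are available. Lean on these libraries where they do the work, as an engineer would, in place of code of your own. Each camera call takes 0.05 s, during which the arm holds its last target. There are 200 camera calls.

## Task

Tidy the stone carver's bench: of the things lying loose on it, put both grinding wheels in the round tin, both sawn stone blanks in the square tray and the dressing stick in the narrow tray. Everything must lie flat on the floor of its tray, nothing stacked, standing on edge or leaning on a rim; leave the jar and the rough stone where they stand.

Things in the scene. Friction and masses are not known exactly. Their poses are not given: they have to be found in the camera images.
- round_tin: Shallow open round tin, 140 mm outer and 134 mm inner diameter, for grinding wheels. It is fixed to the bench, bare metal, floor 3 mm thick, walls 3 mm thick, rim 14 mm above the bench. Origin: centre of its underside, on the bench; z up.
- square_tray: Shallow open square tray, 150 x 150 mm outside, 144 x 144 mm inside, for stone blanks. It is fixed to the bench, bare metal, floor 3 mm thick, walls 3 mm thick, rim 14 mm above the bench. Origin: centre of its underside, on the bench; x and y along its sides, z up; turned by up to 0.25 rad.
- narrow_tray: Shallow open narrow tray, 150 mm (along its x) by 76 mm (along its y) outside, 144 x 70 mm inside, for the dressing stick. It is fixed to the bench, bare metal, floor 3 mm thick, walls 3 mm thick, rim 14 mm above the bench. Origin: centre of its underside, on the bench; z up; turned by up to 0.25 rad.
- large_wheel: Grey grinding wheel lying flat on the bench, a disc 56 mm in diameter and 18 mm thick with a round steel centre. Origin: its centre, 9 mm above the bench; z is its axle, upright.
- small_wheel: Grey grinding wheel lying flat on the bench, a disc 34 mm in diameter and 18 mm thick with a round steel centre. Origin: its centre, 9 mm above the bench; z is its axle, upright.
- flat_blank: Sawn stone blank lying on the open bench (not the offcuts in the tub and box at the far edge), a dark slate slab 60 mm (x) by 34 mm (y) by 18 mm (z) lying flat on the bench. Origin: its centre, 9 mm above the bench.
- bar_blank: Sawn stone blank lying on the open bench (not in the tub or box), a pale square bar 60 mm long (x), 24 by 24 mm in section, lying on the bench. Origin: its centre, 12 mm above the bench.
- dressing_stick: Dressing stick, a long thin grey abrasive bar 84 mm long (x), 15 by 15 mm in section, lying on the bench. Origin: its centre, 7.5 mm above the bench.
- jar: Bystander, to be left alone: a loose closed amber glass jar with a steel cap, 56 mm in diameter, 66 mm tall. Origin: centre of its underside.
- rough_stone: Bystander, to be left alone: a loose rough uncut lump of greenish-grey stone about 60 x 54 mm and 31 mm tall. Origin: centre of its underside.
Mind the look-alikes: they are no part of the job. Of the things that look like the bar_blank, the middle-sized one is meant.

How it is judged:
By the outcome, as a careful person would: the job done as asked, in the order asked, and still so for the second after the job is handed in, with the robot touching nothing.
It also fails if it takes over 120 s, if anything falls off the work surface, if the arm or the gripper's body presses on something with over 40 N, if the wrist force passes 120 N, or if a joint passes its speed limit or range.

## Working session

There is one attempt and no reset: what is moved stays moved. The work goes in short steps, Python scripts to look and compute and a tool call to move; the robot and the scene stay as the last step left them, time stands still between calls to the robot, and variables do not carry over. Pictures are saved under pics/ and viewed, at most 14 in all, crops included, and the job is handed in when it is done.

Besides the shell and the picture viewer there is one more tool, called after "Emit:" as name([rows], argument=value, ...), one row to a line, values as JSON. servo_tool: Moves the arm, as the interface text tells. Its arguments: {"type":"object","properties":{"slide":{"type":"array"},"spin":{"type":"array"},"grip":{"type":"array"}},"required":["slide","spin","grip"]}

```bash
mkdir -p pics; cat > h.py <<'E'
import numpy as np, cv2
from station import *
def world(c,u,v,d=None):
    d=c["depth"][int(v),int(u)] if d is None else d
    p=np.array([(u-c["cx"])/c["fx"]*d,(v-c["cy"])/c["fy"]*d,d])
    return c["R"].T@(p-c["t"])
def plane(c,u,v,z):
    r=c["R"].T@np.array([(u-c["cx"])/c["fx"],(v-c["cy"])/c["fy"],1]); o=-c["R"].T@c["t"]
    return o+r*(z-o[2])/r[2]
def cloud(c):
    v,u=np.mgrid[:400,:640]; d=c["depth"]
    p=np.stack([(u-c["cx"])/c["fx"]*d,(v-c["cy"])/c["fy"]*d,d],-1)
    return (p-c["t"])@c["R"]
E
python3 - <<'E'
from h import *
for n in ["scene","side"]:
    c=capture(n); cv2.imwrite(f"pics/{n}0.png",c["pixels"]); np.savez(n+"0",**c)
    print(n,(-c["R"].T@c["t"]).round(3))
    for t in "round_tin square_tray narrow_tray large_wheel small_wheel flat_blank bar_blank dressing_stick jar rough_stone".split():
        print(t,[(np.round(o["point"],3).tolist(),round(o["conf"],2)) for o in tip_of(t,n)])
s=sense();print(s["time_s"],s["tcp_pos"],np.round(s["ee_rot"],3).tolist(),finger_overhang)
E
```

```text
scene [ 0.884 -0.561  0.601]
round_tin [([0.472, 0.303, 0.001], 0.78)]
square_tray [([0.454, -0.009, 0.003], 0.58)]
narrow_tray [([0.48, -0.321, -0.004], 0.67)]
large_wheel [([0.468, -0.144, 0.007], 0.96), ([0.645, -0.258, 0.007], 0.38)]
small_wheel [([0.472, 0.305, 0.0], 0.71), ([0.643, -0.259, 0.007], 0.59)]
flat_blank [([0.643, 0.272, 0.01], 0.79)]
bar_blank [([0.327, 0.136, 0.017], 0.87), ([0.563, 0.128, 0.01], 0.68), ([0.479, 0.144, 0.009], 0.46)]
dressing_stick [([0.659, -0.01, 0.006], 0.58)]
jar [([0.657, 0.138, 0.0], 0.63)]
rough_stone [([0.657, -0.119, 0.002], 0.88), ([0.48, -0.322, -0.005], 0.7)]
side [-0.007  0.618  0.82 ]
round_tin [([0.468, 0.308, 0.002], 0.72)]
square_tray [([0.456, -0.01, 0.003], 0.89)]
narrow_tray [([0.478, -0.317, 0.004], 0.71)]
large_wheel [([0.475, 0.142, 0.008], 0.22)]
small_wheel [([0.648, -0.257, 0.011], 0.49)]
flat_blank [([0.643, 0.271, 0.007], 0.83)]
bar_blank [([0.562, 0.129, 0.004], 0.71), ([0.325, 0.137, 0.015], 0.7), ([0.478, 0.143, 0.011], 0.58)]
dressing_stick [([0.467, 0.307, 0.0], 0.62), ([0.658, -0.011, 0.009], 0.54)]
jar [([0.653, 0.137, 0.002], 0.98)]
rough_stone [([0.659, -0.12, -0.002], 0.47)]
1.1 [ 0.27903033 -0.5592405   0.24756042] [[-0.895, -0.446, 0.0], [-0.446, 0.895, -0.0], [-0.0, -0.0, -1.0]] 0.025
```

View pics/scene0.png

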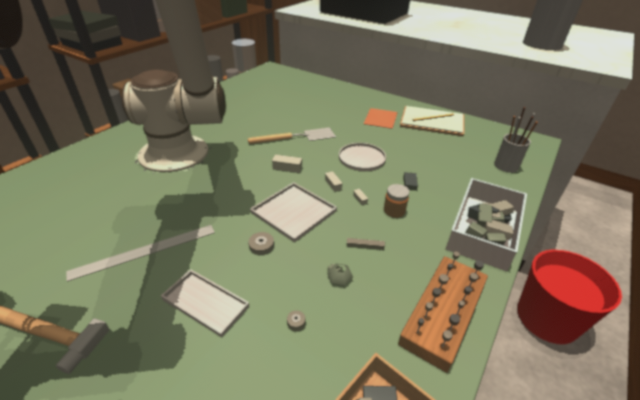

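View pics/side0.png

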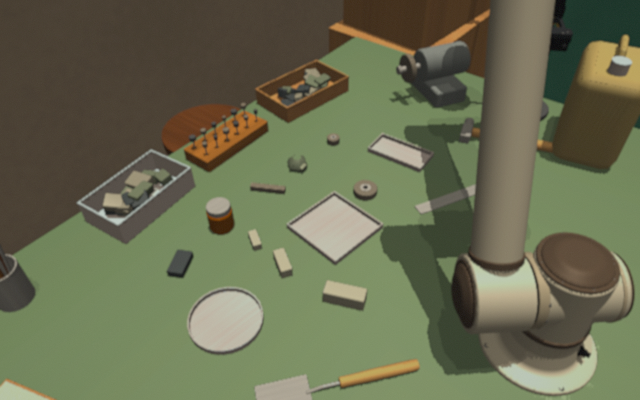

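The scene picture shows three pale bars at (287,162), (333,181) and (360,196). The wheels are at (261,242) and (296,319), the stick at (366,243), and the dark slab at (410,180). The trays are at (362,156), (293,210) and (205,301).

Bar candidates by size: large (287,162), middle (333,181), small (360,196), plus offcuts in the tub at (490,218). I choose (333,181) and will measure it and check a crop.

```bash
cat > meas.py <<'E'
from h import *
obj=dict(large_wheel=(.470,-.143,.018),small_wheel=(.645,-.258,.018),flat_blank=(.643,.271,.018),bar_blank=(.479,.144,.024),bar_big=(.326,.137,.03),bar_small=(.562,.128,.018),stick=(.659,-.01,.015))
for n in ["scene","side"]:
    c=dict(np.load(n+"0.npz")); P=cloud(c); ok=c["depth"]>0
    for k,(x,y,h) in obj.items():
        m=ok&(np.hypot(P[...,0]-x,P[...,1]-y)<.055)
        b=np.median(P[m&(P[...,2]<.004)][:,2])
        q=P[m&(P[...,2]>.006)]; zt=np.percentile(q[:,2],90); t=q[q[:,2]>zt-.004]
        (cx,cy),(w,l),a=cv2.minAreaRect((t[:,:2]*1000).astype(np.float32))
        if w<l: w,l,a=l,w,a+90
        print(n,k,len(t),"bench %.4f top %.4f"%(b,zt),"c %.1f %.1f size %.1f %.1f yaw %.1f"%(cx,cy,w,l,(a+90)%180-90))
    for k,(x,y,r) in dict(round_tin=(.470,.306,.09),square_tray=(.455,-.01,.115),narrow_tray=(.479,-.319,.1)).items():
        m=ok&(np.hypot(P[...,0]-x,P[...,1]-y)<r)&(P[...,2]>.007)&(P[...,2]<.02)&(np.hypot(P[...,0]-.47,P[...,1]+.143)>.04)&(np.hypot(P[...,0]-.479,P[...,1]-.144)>.04)
        (cx,cy),(w,l),a=cv2.minAreaRect((P[m][:,:2]*1000).astype(np.float32))
        if w<l: w,l,a=l,w,a+90
        print(n,k,m.sum(),"c %.1f %.1f size %.1f %.1f yaw %.1f"%(cx,cy,w,l,(a+90)%180-90))
s=dict(np.load("scene0.npz"))["pixels"];d=dict(np.load("side0.npz"))["pixels"]
cv2.imwrite("pics/crop.png",np.hstack([cv2.resize(s[140:340,220:440],None,fx=2.4,fy=2.4,interpolation=2)[:480,:400],cv2.resize(d[190:310,220:380],(400,300),interpolation=2) if 0 else cv2.resize(d[120:310,230:390],(400,480),interpolation=2)]))
E
python3 meas.py
```

```text
scene large_wheel 368 bench -0.0002 top 0.0191 c 469.4 -142.2 size 54.6 54.4 yaw 68.9
scene small_wheel 250 bench -0.0002 top 0.0188 c 648.1 -254.9 size 32.9 32.3 yaw -3.2
scene flat_blank 169 bench 0.0004 top 0.0194 c 645.0 270.4 size 60.2 34.5 yaw -62.2
scene bar_blank 125 bench 0.0002 top 0.0249 c 478.3 143.7 size 61.8 24.4 yaw -32.8
scene bar_big 194 bench -0.0000 top 0.0329 c 327.4 134.9 size 79.8 34.7 yaw 22.9
scene bar_small 85 bench 0.0001 top 0.0195 c 567.0 129.7 size 44.3 18.3 yaw -28.7
scene stick 219 bench 0.0001 top 0.0158 c 657.4 -10.1 size 82.3 17.6 yaw 29.0
scene round_tin 250 c 475.2 306.8 size 140.4 138.5 yaw -49.1
scene square_tray 556 c 456.9 -7.0 size 154.5 153.0 yaw 81.7
scene narrow_tray 661 c 480.2 -317.6 size 152.2 77.6 yaw 2.6
side large_wheel 288 bench 0.0010 top 0.0205 c 466.1 -141.7 size 55.8 54.8 yaw 1.9
side small_wheel 76 bench 0.0009 top 0.0206 c 645.6 -254.3 size 38.3 29.8 yaw -35.9
side flat_blank 385 bench 0.0006 top 0.0198 c 641.0 271.3 size 61.7 35.0 yaw -61.9
side bar_blank 262 bench 0.0006 top 0.0262 c 473.4 145.2 size 61.9 24.3 yaw -31.9
side bar_big 576 bench 0.0007 top 0.0342 c 324.3 135.8 size 79.9 34.9 yaw 22.9
side bar_small 131 bench 0.0006 top 0.0203 c 564.8 131.0 size 47.7 18.3 yaw -31.8
side stick 161 bench 0.0008 top 0.0172 c 654.3 -9.2 size 83.5 19.5 yaw 28.7
side round_tin 692 c 472.8 308.3 size 141.0 138.4 yaw -13.9
side square_tray 795 c 455.5 -8.0 size 154.2 153.8 yaw 82.4
side narrow_tray 463 c 479.0 -316.1 size 154.7 85.9 yaw 4.9
```

View pics/crop.png

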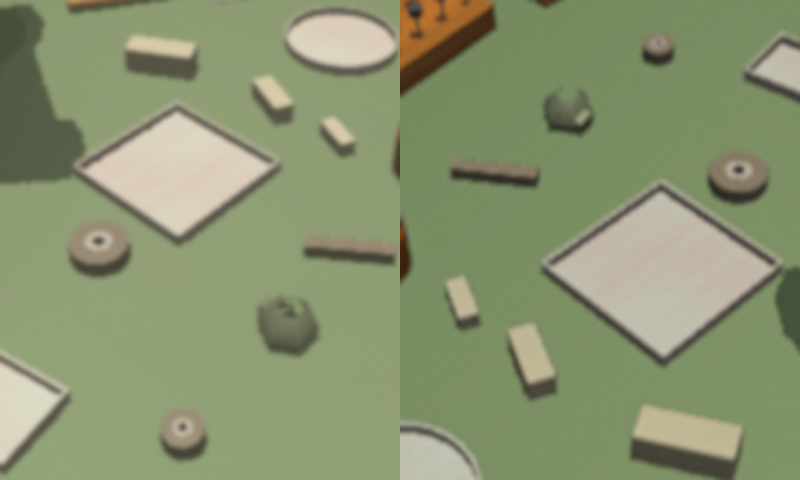

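The crop confirms it: the 60x24 mm bar (middle, scene 333,181) lies between the 80x35 and 45x18 ones. All the sizes match. Now a planner that turns waypoints into tool-axis rows.

```bash
cat > plan.py <<'E'
import sys, math
from h import *
def plan(wps):
    s=sense(); p=np.array(s["tcp_pos"]); R=np.array(s["ee_rot"]); yaw=math.degrees(math.atan2(R[1,1],R[0,1]))%360
    print("t %.1f p %s yaw %.1f w %.3f j6 %.0f tilt %.4f"%(s["time_s"],p.round(4),yaw,s["gripper_width"],s["joints"][5],R[2,2]))
    for x,y,z,yw in wps:
        d=np.array([x,y,z])/1000-p; sp=(yaw-yw+180)%360-180
        n=max(1,math.ceil(np.linalg.norm(d)/.19),math.ceil(abs(sp)/34))
        for i in range(n):
            a=math.radians(yaw); Y=np.array([math.cos(a),math.sin(a),0]); Z=np.array([0,0,-1]); X=np.cross(Y,Z)
            l=np.array([X@d,Y@d,Z@d])/n
            print("->",(x,y,z,yw),i+1,"/",n,"row step mm",(l*200).round(1).tolist(),"spin",round(sp/n/5,2),"| total",(l*1000).round(0).tolist(),round(sp/n,1))
            yaw-=sp/n
        p=p+d
plan(eval("["+sys.argv[1]+"]"))
E
python3 plan.py "(468,-142,110,116.5),(468,-142,28,116.5)"
```

```text
t 1.1 p [ 0.279  -0.5592  0.2476] yaw 116.5 w 1.002 j6 -15 tilt -1.0000
-> (468, -142, 110, 116.5) 1 / 3 row step mm [-23.7, 19.3, 9.2] spin 0.0 | total [-118.0, 96.0, 46.0] 0.0
-> (468, -142, 110, 116.5) 2 / 3 row step mm [-23.7, 19.3, 9.2] spin 0.0 | total [-118.0, 96.0, 46.0] 0.0
-> (468, -142, 110, 116.5) 3 / 3 row step mm [-23.7, 19.3, 9.2] spin 0.0 | total [-118.0, 96.0, 46.0] 0.0
-> (468, -142, 28, 116.5) 1 / 1 row step mm [-0.0, 0.0, 16.4] spin 0.0 | total [-0.0, 0.0, 82.0] 0.0
```

Emit:
servo_tool([
  [-0.024,0.019,0.009],
  [-0.048,0.038,0.018],
  [-0.072,0.058,0.028],
  [-0.096,0.077,0.037],
  [-0.118,0.096,0.046],
], spin=[0,0,0,0,0], grip=[0.1,0.1,0.1,0.1,0.1])

```text
time_s: 1.52
tcp_pos: [0.3422, -0.4194, 0.2013]
ee_rot: [[-0.895, -0.446, 0.0], [-0.446, 0.895, -0.0], [-0.0, -0.0, -1.0]]
wrist_force: [1.0, -0.1, -0.2]
gripper_width: 0.904
gripper_force: 0.0
```

Emit:
servo_tool([
  [-0.024,0.019,0.009],
  [-0.048,0.038,0.018],
  [-0.072,0.058,0.028],
  [-0.096,0.077,0.037],
  [-0.118,0.096,0.046],
], spin=[0,0,0,0,0], grip=[0.1,0.1,0.1,0.1,0.1])

```text
time_s: 1.93
tcp_pos: [0.4052, -0.2807, 0.1555]
ee_rot: [[-0.895, -0.447, 0.001], [-0.447, 0.895, -0.0], [-0.001, -0.001, -1.0]]
wrist_force: [1.1, -0.4, 0.5]
gripper_width: 0.9
gripper_force: 0.0
```

Emit:
servo_tool([
  [-0.024,0.019,0.009],
  [-0.048,0.038,0.018],
  [-0.072,0.058,0.028],
  [-0.096,0.077,0.037],
  [-0.118,0.096,0.046],
], spin=[0,0,0,0,0], grip=[0.1,0.1,0.1,0.1,0.1])

```text
time_s: 2.35
tcp_pos: [0.4681, -0.142, 0.1095]
ee_rot: [[-0.895, -0.447, 0.001], [-0.447, 0.895, -0.0], [-0.001, -0.001, -1.0]]
wrist_force: [-0.5, 0.3, 0.6]
gripper_width: 0.9
gripper_force: 0.0
```

```bash
cat > wr.py <<'E'
import sys
from h import *
s=sense(); c=capture("wrist"); cv2.imwrite("pics/%s.png"%sys.argv[1],c["pixels"])
H=c["hand_eye"]; R=np.array(s["ee_rot"]); v,u=np.mgrid[:400,:640]; d=c["depth"]
p=np.stack([(u-c["cx"])/c["fx"]*d,(v-c["cy"])/c["fy"]*d,d],-1)
P=(p@H[:3,:3].T+H[:3,3])@R.T+np.array(s["tcp_pos"])
np.save("wP.npy",P); np.save("wd.npy",d)
x,y,r=[float(a)/1000 for a in sys.argv[2:5]]
m=(d>.03)&(np.hypot(P[...,0]-x,P[...,1]-y)<r)&(P[...,2]>.008)&(P[...,2]<.04)
q=P[m]; 
if len(q):
    zt=np.percentile(q[:,2],90); t=q[q[:,2]>zt-.004]
    print("tcp",s["tcp_pos"].round(4) if hasattr(s["tcp_pos"],"round") else s["tcp_pos"],len(t),"top %.4f"%zt, cv2.minAreaRect((t[:,:2]*1000).astype(np.float32)))
E
python3 wr.py w1 468 -142 45; python3 plan.py "(468,-142,28,116.5)"
```

```text
tcp [ 0.4681 -0.142   0.1095] 4848 top 0.0188 ((466.8965148925781, -143.0948486328125), (55.07143020629883, 54.885623931884766), 77.23030090332031)
t 2.4 p [ 0.4693 -0.1391  0.108 ] yaw 116.7 w 0.895 j6 -66 tilt -1.0000
-> (468, -142, 28, 116.5) 1 / 1 row step mm [0.5, -0.4, 16.0] spin 0.04 | total [2.0, -2.0, 80.0] 0.2
```

View pics/w1.png

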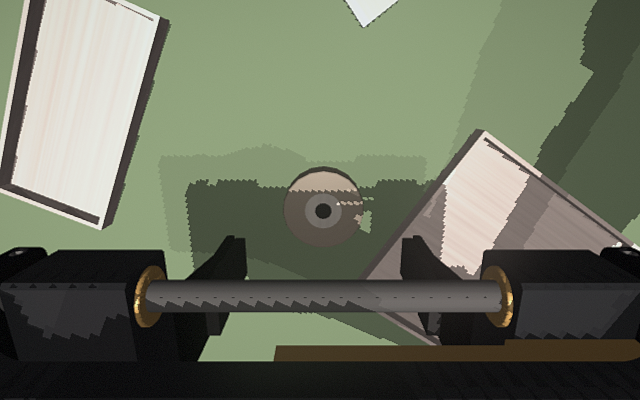

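The wrist view shows the wheel centred between the jaws, clear of the tray corner. Going down to grasp.

Emit:
servo_tool([
  [0,0,0.02],
  [0,0,0.04],
  [0,0,0.06],
  [0,0,0.075],
  [0,0,0.082],
], spin=[0,0,0,0,0], grip=[0.1,0.1,0.1,0.1,0.1])

```text
time_s: 2.82
tcp_pos: [0.4663, -0.1434, 0.0258]
ee_rot: [[-0.895, -0.446, -0.003], [-0.446, 0.895, 0.0], [0.003, 0.001, -1.0]]
wrist_force: [0.3, 1.1, 0.9]
gripper_width: 0.897
gripper_force: 0.0
```

Emit:
servo_tool([
  [0,0,0],
  [0,0,0],
  [0,0,0],
  [0,0,0],
  [0,0,0],
], spin=[0,0,0,0,0], grip=[0.1,0.5,0.5,0.5,0.5])

```text
time_s: 3.23
tcp_pos: [0.4677, -0.1435, 0.0283]
ee_rot: [[-0.895, -0.446, 0.002], [-0.446, 0.895, 0.0], [-0.001, -0.001, -1.0]]
wrist_force: [-0.7, -0.6, -0.9]
gripper_width: 0.683
gripper_force: 0.0
```

Emit:
servo_tool([
  [0,0,0],
  [0,0,0],
  [0,0,0],
  [0,0,0],
  [0,0,0],
], spin=[0,0,0,0,0], grip=[0.5,0.5,0.5,0.5,0.5])

```text
time_s: 3.65
tcp_pos: [0.4675, -0.1435, 0.0282]
ee_rot: [[-0.895, -0.447, 0.001], [-0.447, 0.895, -0.0], [-0.001, -0.0, -1.0]]
wrist_force: [-0.9, 1.2, 6.3]
gripper_width: 0.637
gripper_force: 30.0
```

Emit:
servo_tool([
  [0,0,-0.015],
  [0,0,-0.035],
  [0,0,-0.06],
  [0,0,-0.08],
  [0,0,-0.09],
], spin=[0,0,0,0,0], grip=[0.5,0.5,0.5,0.5,0.5])

```text
time_s: 4.07
tcp_pos: [0.4681, -0.1435, 0.1197]
ee_rot: [[-0.895, -0.447, 0.004], [-0.447, 0.895, -0.0], [-0.003, -0.002, -1.0]]
wrist_force: [1.2, -0.6, -1.1]
gripper_width: 0.637
gripper_force: 30.0
```

```bash
python3 plan.py "(492,316,120,116.5),(492,316,34,116.5)"
```

```text
t 4.1 p [ 0.4681 -0.1435  0.1197] yaw 116.5 w 0.637 j6 -65 tilt -1.0000
-> (492, 316, 120, 116.5) 1 / 3 row step mm [-15.1, 26.7, -0.0] spin 0.0 | total [-76.0, 133.0, -0.0] 0.0
-> (492, 316, 120, 116.5) 2 / 3 row step mm [-15.1, 26.7, -0.0] spin 0.0 | total [-76.0, 134.0, -0.0] 0.0
-> (492, 316, 120, 116.5) 3 / 3 row step mm [-15.1, 26.7, -0.0] spin 0.0 | total [-75.0, 134.0, -0.0] 0.0
-> (492, 316, 34, 116.5) 1 / 1 row step mm [0.0, -0.0, 17.2] spin 0.0 | total [0.0, -0.0, 86.0] 0.0
```

Emit:
servo_tool([
  [-0.015,0.026,0],
  [-0.03,0.053,0],
  [-0.045,0.08,0],
  [-0.06,0.107,0],
  [-0.076,0.133,0],
], spin=[0,0,0,0,0], grip=[0.5,0.5,0.5,0.5,0.5])

```text
time_s: 4.48
tcp_pos: [0.475, 0.0106, 0.1172]
ee_rot: [[-0.895, -0.446, -0.001], [-0.446, 0.895, -0.0], [0.001, 0.0, -1.0]]
wrist_force: [0.8, -0.4, -0.8]
gripper_width: 0.635
gripper_force: 30.0
```

Emit:
servo_tool([
  [-0.015,0.026,0],
  [-0.03,0.053,0],
  [-0.045,0.08,0],
  [-0.06,0.107,0],
  [-0.076,0.134,0],
], spin=[0,0,0,0,0], grip=[0.5,0.5,0.5,0.5,0.5])

```text
time_s: 4.9
tcp_pos: [0.4833, 0.1645, 0.1171]
ee_rot: [[-0.895, -0.446, -0.001], [-0.446, 0.895, -0.0], [0.001, 0.0, -1.0]]
wrist_force: [2.0, -0.1, -1.4]
gripper_width: 0.635
gripper_force: 30.0
```

Emit:
servo_tool([
  [-0.018,0.032,0],
  [-0.036,0.064,0],
  [-0.056,0.098,0],
  [-0.07,0.124,0],
  [-0.075,0.134,0],
], spin=[0,0,0,0,0], grip=[0.5,0.5,0.5,0.5,0.5])

```text
time_s: 5.32
tcp_pos: [0.4915, 0.3206, 0.1169]
ee_rot: [[-0.893, -0.449, 0.001], [-0.449, 0.893, 0.001], [-0.001, 0.0, -1.0]]
wrist_force: [0.2, -0.4, -0.9]
gripper_width: 0.638
gripper_force: 30.0
```

Emit:
servo_tool([
  [0,0,0.018],
  [0,0,0.036],
  [0,0,0.054],
  [0,0,0.062],
  [0,0,0.066],
], spin=[0,0,0,0,0], grip=[0.5,0.5,0.5,0.5,0.5])

```text
time_s: 5.73
tcp_pos: [0.4904, 0.3154, 0.0497]
ee_rot: [[-0.895, -0.446, -0.003], [-0.446, 0.895, -0.003], [0.004, -0.001, -1.0]]
wrist_force: [0.6, 0.2, -1.2]
gripper_width: 0.638
gripper_force: 30.0
```

Emit:
servo_tool([
  [0,0,0.005],
  [0,0,0.01],
  [0,0,0.015],
  [0,0,0.02],
  [0,0,0.02],
], spin=[0,0,0,0,0], grip=[0.5,0.5,0.5,0.5,0.5])

```text
time_s: 6.15
tcp_pos: [0.4915, 0.3168, 0.0314]
ee_rot: [[-0.895, -0.446, 0.0], [-0.446, 0.895, 0.0], [-0.0, 0.0, -1.0]]
wrist_force: [0.3, -0.8, -1.7]
gripper_width: 0.639
gripper_force: 30.0
```

```bash
python3 - <<'E'
from h import *
s=sense();print(s["tcp_pos"],s["wrist_force"])
c=capture("scene")["pixels"][110:210,290:420];d=capture("side")["pixels"][230:370,150:310]
cv2.imwrite("pics/p1.png",np.hstack([cv2.resize(c,(400,308),interpolation=2),cv2.resize(d,(400,308),interpolation=2)]))
E
```

```text
[0.49147529 0.31677805 0.0313998 ] [ 0.26612688 -0.80698119 -1.73196573]
```

View pics/p1.png

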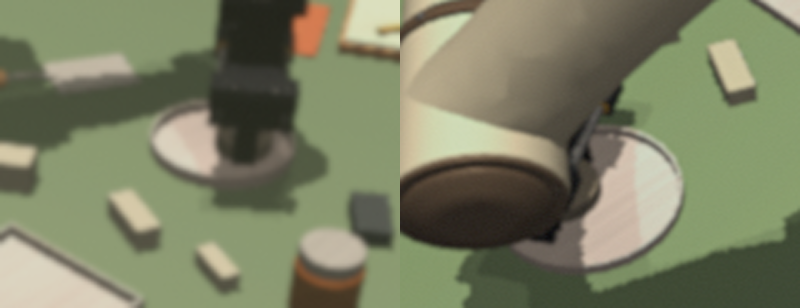

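The pictures show the wheel held inside the tin, just above the floor, with the fingers inside the rim. Releasing, lifting, then on to the small wheel.

Emit:
servo_tool([
  [0,0,0],
  [0,0,0],
  [0,0,0],
  [0,0,0],
  [0,0,0],
], spin=[0,0,0,0,0], grip=[0.25,0.25,0.25,0.25,0.25])

```text
time_s: 6.67
tcp_pos: [0.4914, 0.3168, 0.0318]
ee_rot: [[-0.895, -0.446, 0.0], [-0.446, 0.895, 0.0], [-0.0, 0.0, -1.0]]
wrist_force: [-0.5, -0.2, -0.4]
gripper_width: 0.747
gripper_force: 0.0
```

Emit:
servo_tool([
  [0,0,-0.01],
  [0,0,-0.03],
  [0,0,-0.055],
  [0,0,-0.08],
  [0,0,-0.09],
], spin=[0,0,0,0,0], grip=[0.25,0.25,0.25,0.25,0.25])

```text
time_s: 7.08
tcp_pos: [0.4929, 0.318, 0.126]
ee_rot: [[-0.894, -0.447, 0.005], [-0.447, 0.894, 0.004], [-0.007, 0.002, -1.0]]
wrist_force: [-0.4, 1.0, 0.4]
gripper_width: 0.752
gripper_force: 0.0
```

```bash
python3 plan.py "(647,-255,110,116.5)"
```

```text
t 7.1 p [0.4929 0.318  0.126 ] yaw 116.6 w 0.752 j6 -112 tilt -1.0000
-> (647, -255, 110, 116.5) 1 / 4 row step mm [5.9, -29.1, 0.8] spin 0.0 | total [30.0, -145.0, 4.0] 0.0
-> (647, -255, 110, 116.5) 2 / 4 row step mm [5.9, -29.1, 0.8] spin 0.0 | total [30.0, -145.0, 4.0] 0.0
-> (647, -255, 110, 116.5) 3 / 4 row step mm [5.9, -29.1, 0.8] spin 0.0 | total [30.0, -145.0, 4.0] 0.0
-> (647, -255, 110, 116.5) 4 / 4 row step mm [5.9, -29.1, 0.8] spin 0.0 | total [29.0, -145.0, 4.0] 0.0
```

Emit:
servo_tool([
  [0.006,-0.029,0.001],
  [0.012,-0.058,0.002],
  [0.018,-0.087,0.003],
  [0.024,-0.116,0.003],
  [0.03,-0.145,0.003],
], spin=[0,0,0,0,0], grip=[0.25,0.25,0.25,0.25,0.25])

```text
time_s: 7.5
tcp_pos: [0.5291, 0.1722, 0.1187]
ee_rot: [[-0.895, -0.447, -0.0], [-0.447, 0.895, 0.0], [0.0, 0.0, -1.0]]
wrist_force: [0.1, 0.2, -0.8]
gripper_width: 0.752
gripper_force: 0.0
```

Emit:
servo_tool([
  [0.006,-0.029,0.001],
  [0.012,-0.058,0.002],
  [0.018,-0.087,0.003],
  [0.024,-0.116,0.003],
  [0.03,-0.145,0.003],
], spin=[0,0,0,0,0], grip=[0.25,0.25,0.25,0.25,0.25])

```text
time_s: 7.92
tcp_pos: [0.5671, 0.0289, 0.1157]
ee_rot: [[-0.895, -0.446, -0.0], [-0.446, 0.895, 0.0], [0.0, 0.0, -1.0]]
wrist_force: [-0.1, 1.0, -1.0]
gripper_width: 0.75
gripper_force: 0.0
```

Emit:
servo_tool([
  [0.006,-0.029,0.001],
  [0.012,-0.058,0.002],
  [0.018,-0.087,0.003],
  [0.024,-0.116,0.003],
  [0.03,-0.145,0.003],
], spin=[0,0,0,0,0], grip=[0.25,0.25,0.25,0.25,0.25])

```text
time_s: 8.33
tcp_pos: [0.6049, -0.1142, 0.1126]
ee_rot: [[-0.895, -0.446, -0.0], [-0.446, 0.895, 0.0], [0.0, 0.0, -1.0]]
wrist_force: [0.4, -0.1, -0.0]
gripper_width: 0.75
gripper_force: 0.0
```

Emit:
servo_tool([
  [0.008,-0.04,0.001],
  [0.016,-0.08,0.002],
  [0.023,-0.115,0.003],
  [0.029,-0.138,0.003],
  [0.03,-0.145,0.003],
], spin=[0,0,0,0,0], grip=[0.25,0.25,0.25,0.25,0.25])

```text
time_s: 8.75
tcp_pos: [0.6428, -0.2598, 0.109]
ee_rot: [[-0.897, -0.443, -0.0], [-0.443, 0.897, -0.0], [0.0, -0.0, -1.0]]
wrist_force: [0.5, -0.2, 0.3]
gripper_width: 0.75
gripper_force: 0.0
```

```bash
python3 wr.py w2 647 -255 35; python3 wr.py w2 647 -255 35; python3 plan.py "(646.5,-255,28,116.5)"
```

```text
tcp [ 0.6428 -0.2598  0.109 ] 1746 top 0.0187 ((646.4183349609375, -256.06658935546875), (33.43634033203125, 32.66400909423828), 26.8924503326416)
tcp [ 0.6429 -0.2592  0.1089] 1747 top 0.0187 ((646.1952514648438, -255.9256134033203), (32.9049072265625, 33.207984924316406), 51.39387130737305)
t 8.8 p [ 0.6425 -0.2573  0.1089] yaw 116.4 w 0.756 j6 -55 tilt -1.0000
-> (646.5, -255, 28, 116.5) 1 / 1 row step mm [-0.9, 0.1, 16.2] spin -0.03 | total [-5.0, 0.0, 81.0] -0.1
```

Emit:
servo_tool([
  [-0.003,0,0.02],
  [-0.004,0,0.04],
  [-0.004,0,0.06],
  [-0.004,0,0.075],
  [-0.004,0,0.081],
], spin=[0,0,0,0,0], grip=[0.25,0.25,0.25,0.25,0.25])

```text
time_s: 9.27
tcp_pos: [0.6447, -0.2518, 0.026]
ee_rot: [[-0.894, -0.448, -0.005], [-0.448, 0.894, 0.002], [0.004, 0.004, -1.0]]
wrist_force: [-0.0, 0.3, 0.2]
gripper_width: 0.754
gripper_force: 0.0
```

Emit:
servo_tool([
  [0,0,0],
  [0,0,0],
  [0,0,0],
  [0,0,0],
  [0,0,0],
], spin=[0,0,0,0,0], grip=[0.25,0.75,0.75,0.75,0.75])

```text
time_s: 9.68
tcp_pos: [0.647, -0.2541, 0.0297]
ee_rot: [[-0.895, -0.447, 0.002], [-0.447, 0.895, -0.0], [-0.001, -0.001, -1.0]]
wrist_force: [-0.2, 0.2, -1.2]
gripper_width: 0.533
gripper_force: 0.0
```

Emit:
servo_tool([
  [0,0,0],
  [0,0,0],
  [0,0,0],
  [0,0,0],
  [0,0,0],
], spin=[0,0,0,0,0], grip=[0.75,0.75,0.75,0.75,0.75])

```text
time_s: 10.1
tcp_pos: [0.6466, -0.2542, 0.0291]
ee_rot: [[-0.895, -0.446, 0.0], [-0.446, 0.895, -0.0], [-0.0, -0.0, -1.0]]
wrist_force: [-1.0, -0.2, 2.7]
gripper_width: 0.377
gripper_force: 30.0
```

Emit:
servo_tool([
  [0,0,0],
  [0,0,0],
  [0,0,0],
  [0,0,0],
  [0,0,0],
], spin=[0,0,0,0,0], grip=[0.75,0.75,0.75,0.75,0.75])

```text
time_s: 10.52
tcp_pos: [0.6467, -0.2542, 0.029]
ee_rot: [[-0.895, -0.447, 0.0], [-0.447, 0.895, -0.0], [-0.0, -0.0, -1.0]]
wrist_force: [-1.3, 0.3, 4.8]
gripper_width: 0.38
gripper_force: 30.0
```

Emit:
servo_tool([
  [0,0,-0.015],
  [0,0,-0.035],
  [0,0,-0.06],
  [0,0,-0.08],
  [0,0,-0.09],
], spin=[0,0,0,0,0], grip=[0.75,0.75,0.75,0.75,0.75])

```text
time_s: 10.93
tcp_pos: [0.6475, -0.2543, 0.1207]
ee_rot: [[-0.895, -0.447, 0.003], [-0.447, 0.895, -0.001], [-0.003, -0.002, -1.0]]
wrist_force: [0.3, 0.0, -0.1]
gripper_width: 0.382
gripper_force: 30.0
```

```bash
python3 plan.py "(445,293,120,116.5),(445,293,34,116.5)"
```

```text
t 10.9 p [ 0.6475 -0.2543  0.1207] yaw 116.5 w 0.382 j6 -55 tilt -1.0000
-> (445, 293, 120, 116.5) 1 / 4 row step mm [-3.2, 29.0, 0.0] spin 0.0 | total [-16.0, 145.0, 0.0] 0.0
-> (445, 293, 120, 116.5) 2 / 4 row step mm [-3.2, 29.0, 0.0] spin 0.0 | total [-16.0, 145.0, 0.0] 0.0
-> (445, 293, 120, 116.5) 3 / 4 row step mm [-3.2, 29.0, 0.0] spin 0.0 | total [-16.0, 145.0, 0.0] 0.0
-> (445, 293, 120, 116.5) 4 / 4 row step mm [-3.2, 29.0, 0.0] spin 0.0 | total [-16.0, 145.0, 0.0] 0.0
-> (445, 293, 34, 116.5) 1 / 1 row step mm [0.0, -0.0, 17.2] spin 0.0 | total [0.0, -0.0, 86.0] 0.0
```

Emit:
servo_tool([
  [-0.003,0.029,0],
  [-0.006,0.058,0],
  [-0.01,0.087,0],
  [-0.013,0.116,0],
  [-0.016,0.145,0],
], spin=[0,0,0,0,0], grip=[0.75,0.75,0.75,0.75,0.75])

```text
time_s: 11.35
tcp_pos: [0.5947, -0.116, 0.1172]
ee_rot: [[-0.895, -0.446, -0.002], [-0.446, 0.895, 0.0], [0.002, 0.001, -1.0]]
wrist_force: [0.2, 0.3, 0.3]
gripper_width: 0.379
gripper_force: 30.0
```

Emit:
servo_tool([
  [-0.003,0.029,0],
  [-0.006,0.058,0],
  [-0.01,0.087,0],
  [-0.013,0.116,0],
  [-0.016,0.145,0],
], spin=[0,0,0,0,0], grip=[0.75,0.75,0.75,0.75,0.75])

```text
time_s: 11.77
tcp_pos: [0.5444, 0.0209, 0.1174]
ee_rot: [[-0.895, -0.446, -0.002], [-0.446, 0.895, -0.0], [0.002, 0.001, -1.0]]
wrist_force: [0.7, 0.6, -0.8]
gripper_width: 0.383
gripper_force: 30.0
```

Emit:
servo_tool([
  [-0.003,0.029,0],
  [-0.006,0.058,0],
  [-0.01,0.087,0],
  [-0.013,0.116,0],
  [-0.016,0.145,0],
], spin=[0,0,0,0,0], grip=[0.75,0.75,0.75,0.75,0.75])

```text
time_s: 12.18
tcp_pos: [0.4939, 0.1576, 0.1175]
ee_rot: [[-0.895, -0.446, -0.002], [-0.446, 0.895, -0.0], [0.002, 0.0, -1.0]]
wrist_force: [0.4, -0.1, -0.5]
gripper_width: 0.378
gripper_force: 30.0
```

Emit:
servo_tool([
  [-0.004,0.04,0],
  [-0.009,0.08,0],
  [-0.013,0.115,0],
  [-0.016,0.138,0],
  [-0.016,0.145,0],
], spin=[0,0,0,0,0], grip=[0.75,0.75,0.75,0.75,0.75])

```text
time_s: 12.6
tcp_pos: [0.4436, 0.2965, 0.1177]
ee_rot: [[-0.893, -0.45, -0.0], [-0.45, 0.893, 0.0], [0.0, 0.0, -1.0]]
wrist_force: [0.1, -0.3, -0.4]
gripper_width: 0.382
gripper_force: 30.0
```

```bash
python3 wr.py w3 492 316 50;python3 wr.py w3 492 316 50; python3 plan.py "(445,293,34,116.5)"
```

```text
tcp [0.4436 0.2965 0.1177] 399 top 0.0143 ((512.8967895507812, 330.5330810546875), (47.52168273925781, 62.15415954589844), 25.743854522705078)
tcp [0.4435 0.2958 0.1176] 406 top 0.0142 ((513.3921508789062, 329.3565368652344), (48.91381072998047, 61.147193908691406), 24.874500274658203)
t 12.7 p [0.4438 0.2942 0.1176] yaw 116.6 w 0.380 j6 -114 tilt -1.0000
-> (445, 293, 34, 116.5) 1 / 1 row step mm [-0.1, -0.3, 16.7] spin 0.03 | total [-1.0, -2.0, 84.0] 0.1
```

View pics/w3.png

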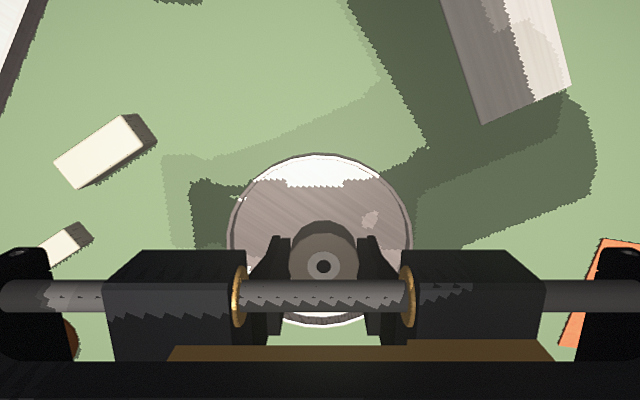

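The wrist view shows the tin below at (320,240), with the held wheel hiding the large one. I'll check the large wheel's place with the fixed cameras' depth.

```bash
python3 - <<'E'
from h import *
for n in ["scene","side"]:
    c=capture(n); P=cloud(c)
    m=(c["depth"]>0)&(np.hypot(P[...,0]-.474,P[...,1]-.3075)<.075)&(P[...,2]>.0175)&(P[...,2]<.027)
    t=P[m]; print(n,len(t),np.median(t[:,2]) if len(t) else "", t[:,:2].min(0),t[:,:2].max(0))
E
```

```text
scene 162 0.02116129757925207 [0.42281298 0.28935454] [0.52068226 0.34472122]
side 349 0.021468321406733267 [0.41658642 0.26670044] [0.51545847 0.3766035 ]
```

Emit:
servo_tool([
  [0,0,0.018],
  [0,0,0.036],
  [0,0,0.054],
  [0,0,0.062],
  [0,0,0.066],
], spin=[0,0,0,0,0], grip=[0.75,0.75,0.75,0.75,0.75])

```text
time_s: 13.22
tcp_pos: [0.4446, 0.2915, 0.0511]
ee_rot: [[-0.896, -0.444, -0.002], [-0.444, 0.896, -0.002], [0.003, -0.001, -1.0]]
wrist_force: [0.2, 0.5, 0.7]
gripper_width: 0.381
gripper_force: 30.0
```

Emit:
servo_tool([
  [0,0,0.005],
  [0,0,0.01],
  [0,0,0.015],
  [0,0,0.019],
  [0,0,0.019],
], spin=[0,0,0,0,0], grip=[0.75,0.75,0.75,0.75,0.75])

```text
time_s: 13.63
tcp_pos: [0.4445, 0.2932, 0.033]
ee_rot: [[-0.895, -0.446, -0.001], [-0.446, 0.895, -0.001], [0.001, -0.0, -1.0]]
wrist_force: [-0.9, -0.1, -1.1]
gripper_width: 0.378
gripper_force: 30.0
```

Emit:
servo_tool([
  [0,0,0],
  [0,0,0],
  [0,0,0],
  [0,0,0],
  [0,0,0],
], spin=[0,0,0,0,0], grip=[0.48,0.48,0.48,0.48,0.48])

```text
time_s: 14.05
tcp_pos: [0.4449, 0.2936, 0.0338]
ee_rot: [[-0.895, -0.447, 0.0], [-0.447, 0.895, 0.0], [-0.001, 0.0, -1.0]]
wrist_force: [0.0, 0.0, -0.6]
gripper_width: 0.515
gripper_force: 0.0
```

Emit:
servo_tool([
  [0,0,-0.01],
  [0,0,-0.03],
  [0,0,-0.055],
  [0,0,-0.08],
  [0,0,-0.09],
], spin=[0,0,0,0,0], grip=[0.48,0.48,0.48,0.48,0.48])

```text
time_s: 14.47
tcp_pos: [0.4462, 0.2948, 0.1277]
ee_rot: [[-0.894, -0.447, 0.005], [-0.447, 0.894, 0.005], [-0.006, 0.002, -1.0]]
wrist_force: [-0.3, 1.1, 0.3]
gripper_width: 0.522
gripper_force: 0.0
```

```bash
python3 plan.py "(643,271,110,208)"
```

```text
t 14.5 p [0.4462 0.2948 0.1277] yaw 116.6 w 0.522 j6 -114 tilt -1.0000
-> (643, 271, 110, 208) 1 / 3 row step mm [-11.0, -7.3, 1.2] spin -6.1 | total [-55.0, -36.0, 6.0] -30.5
-> (643, 271, 110, 208) 2 / 3 row step mm [-5.8, -11.9, 1.2] spin -6.1 | total [-29.0, -59.0, 6.0] -30.5
-> (643, 271, 110, 208) 3 / 3 row step mm [1.0, -13.2, 1.2] spin -6.1 | total [5.0, -66.0, 6.0] -30.5
```

Emit:
servo_tool([
  [-0.011,-0.007,0.001],
  [-0.022,-0.015,0.002],
  [-0.033,-0.022,0.003],
  [-0.044,-0.029,0.004],
  [-0.055,-0.036,0.004],
], spin=[-6.1,-12.2,-18.3,-24.4,-30.5], grip=[0.3,0.3,0.3,0.3,0.3])

```text
time_s: 14.88
tcp_pos: [0.5103, 0.2855, 0.1195]
ee_rot: [[-0.54, -0.842, -0.001], [-0.842, 0.54, -0.0], [0.0, 0.0, -1.0]]
wrist_force: [0.4, -0.2, 0.3]
gripper_width: 0.689
gripper_force: 0.0
```

Emit:
servo_tool([
  [-0.006,-0.012,0.001],
  [-0.012,-0.024,0.002],
  [-0.017,-0.036,0.003],
  [-0.023,-0.048,0.004],
  [-0.029,-0.059,0.005],
], spin=[-6.1,-12.2,-18.3,-24.4,-30.5], grip=[0.3,0.3,0.3,0.3,0.3])

```text
time_s: 15.3
tcp_pos: [0.5758, 0.2776, 0.1145]
ee_rot: [[-0.038, -0.999, -0.001], [-0.999, 0.038, -0.0], [0.0, 0.001, -1.0]]
wrist_force: [-0.6, -0.4, -0.4]
gripper_width: 0.702
gripper_force: 0.0
```

Emit:
servo_tool([
  [0.001,-0.015,0.001],
  [0.002,-0.03,0.002],
  [0.003,-0.045,0.003],
  [0.004,-0.06,0.004],
  [0.005,-0.066,0.005],
], spin=[-6.5,-13,-19.5,-26,-30.5], grip=[0.3,0.3,0.3,0.3,0.3])

```text
time_s: 15.72
tcp_pos: [0.6426, 0.2698, 0.1092]
ee_rot: [[0.473, -0.881, 0.0], [-0.881, -0.473, -0.0], [0.0, -0.0, -1.0]]
wrist_force: [0.4, 0.6, -0.3]
gripper_width: 0.702
gripper_force: 0.0
```

```bash
python3 wr.py w4 643 271 45;python3 wr.py w4 643 271 45; python3 plan.py "(643,271,28,208)"; python3 - <<'E'
from h import *
c=capture("scene")["pixels"][110:210,290:420];d=capture("side")["pixels"][230:370,150:310]
cv2.imwrite("pics/p2.png",np.hstack([cv2.resize(c,(400,308),interpolation=2),cv2.resize(d,(400,308),interpolation=2)]))
E
```

```text
tcp [0.6426 0.2698 0.1092] 4038 top 0.0186 ((643.0603637695312, 270.0841369628906), (33.80187225341797, 59.91106414794922), 27.102718353271484)
tcp [0.6428 0.2695 0.1089] 4044 top 0.0186 ((643.1064453125, 269.9413757324219), (33.835147857666016, 59.884342193603516), 27.118837356567383)
t 15.8 p [0.6416 0.2696 0.1088] yaw 207.9 w 0.696 j6 -8 tilt -1.0000
-> (643, 271, 28, 208) 1 / 1 row step mm [-0.1, -0.4, 16.2] spin -0.01 | total [-1.0, -2.0, 81.0] -0.1
```

View pics/p2.png

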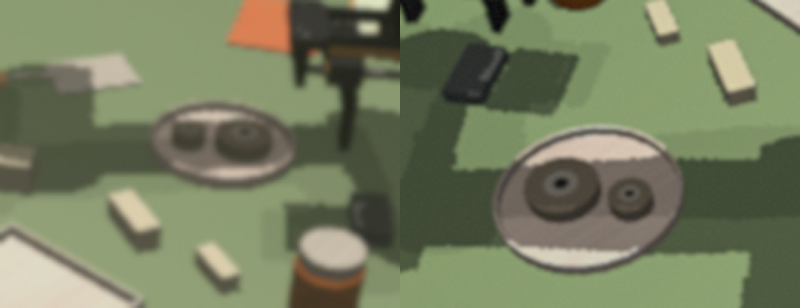

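Both wheels lie flat and apart in the tin (side crop at (562,185) and (630,198)). Now the slate slab.

Emit:
servo_tool([
  [0,-0.001,0.02],
  [0,-0.001,0.04],
  [0,-0.001,0.06],
  [0,-0.001,0.075],
  [0,-0.001,0.081],
], spin=[1,1,1,1,1], grip=[0.3,0.3,0.3,0.3,0.3])

```text
time_s: 16.33
tcp_pos: [0.6398, 0.2701, 0.0261]
ee_rot: [[0.453, -0.892, -0.004], [-0.892, -0.453, -0.002], [0.0, 0.005, -1.0]]
wrist_force: [0.4, -0.1, -0.0]
gripper_width: 0.702
gripper_force: 0.0
```

Emit:
servo_tool([
  [0,0,0],
  [0,0,0],
  [0,0,0],
  [0,0,0],
  [0,0,0],
], spin=[0,0,0,0,0], grip=[0.3,0.75,0.75,0.75,0.75])

```text
time_s: 16.75
tcp_pos: [0.6424, 0.271, 0.0297]
ee_rot: [[0.454, -0.891, 0.002], [-0.891, -0.454, 0.001], [-0.0, -0.002, -1.0]]
wrist_force: [0.5, 1.3, -1.0]
gripper_width: 0.479
gripper_force: 0.0
```

Emit:
servo_tool([
  [0,0,0],
  [0,0,0],
  [0,0,0],
  [0,0,0],
  [0,0,0],
], spin=[0,0,0,0,0], grip=[0.75,0.75,0.75,0.75,0.75])

```text
time_s: 17.17
tcp_pos: [0.6422, 0.2708, 0.0293]
ee_rot: [[0.454, -0.891, 0.001], [-0.891, -0.454, 0.0], [0.0, -0.001, -1.0]]
wrist_force: [-1.7, 0.3, 3.8]
gripper_width: 0.388
gripper_force: 30.0
```

Emit:
servo_tool([
  [0,0,-0.015],
  [0,0,-0.035],
  [0,0,-0.06],
  [0,0,-0.08],
  [0,0,-0.09],
], spin=[0,0,0,0,0], grip=[0.75,0.75,0.75,0.75,0.75])

```text
time_s: 17.58
tcp_pos: [0.6429, 0.2711, 0.1209]
ee_rot: [[0.454, -0.891, 0.003], [-0.891, -0.454, 0.002], [-0.0, -0.004, -1.0]]
wrist_force: [0.2, 0.8, -1.0]
gripper_width: 0.391
gripper_force: 30.0
```

```bash
python3 plan.py "(451.5,-41,122,172),(451.5,-41,34,172)"
```

```text
t 17.6 p [0.6429 0.2711 0.1209] yaw 207.0 w 0.391 j6 -9 tilt -1.0000
-> (451.5, -41, 122, 172) 1 / 2 row step mm [19.1, 31.2, -0.1] spin 3.5 | total [96.0, 156.0, -1.0] 17.5
-> (451.5, -41, 122, 172) 2 / 2 row step mm [27.6, 24.0, -0.1] spin 3.5 | total [138.0, 120.0, -1.0] 17.5
-> (451.5, -41, 34, 172) 1 / 1 row step mm [0.0, -0.0, 17.6] spin 0.0 | total [0.0, -0.0, 88.0] 0.0
```

Emit:
servo_tool([
  [0.019,0.031,0],
  [0.038,0.062,0],
  [0.057,0.094,0],
  [0.077,0.125,0],
  [0.096,0.156,0],
], spin=[3.5,7,10.5,14,17.5], grip=[0.75,0.75,0.75,0.75,0.75])

```text
time_s: 18.0
tcp_pos: [0.5447, 0.1126, 0.1174]
ee_rot: [[0.162, -0.987, -0.002], [-0.987, -0.162, -0.001], [0.0, 0.002, -1.0]]
wrist_force: [-0.2, 0.1, -0.3]
gripper_width: 0.389
gripper_force: 30.0
```

Emit:
servo_tool([
  [0.03,0.026,0],
  [0.06,0.052,0],
  [0.09,0.078,0],
  [0.118,0.103,0],
  [0.138,0.12,0],
], spin=[3.5,7,10.5,14,17.5], grip=[0.75,0.75,0.75,0.75,0.75])

```text
time_s: 18.42
tcp_pos: [0.4476, -0.0439, 0.1176]
ee_rot: [[-0.144, -0.99, -0.003], [-0.99, 0.144, -0.0], [0.001, 0.003, -1.0]]
wrist_force: [0.3, 0.3, -0.8]
gripper_width: 0.392
gripper_force: 30.0
```

Emit:
servo_tool([
  [0,0,0.018],
  [0,0,0.036],
  [0,0,0.054],
  [0,0,0.06],
  [0,0,0.064],
], spin=[0,0,0,0,0], grip=[0.75,0.75,0.75,0.75,0.75])

```text
time_s: 18.83
tcp_pos: [0.4501, -0.042, 0.0533]
ee_rot: [[-0.139, -0.99, -0.003], [-0.99, 0.139, -0.001], [0.001, 0.003, -1.0]]
wrist_force: [-0.1, 0.8, -0.9]
gripper_width: 0.387
gripper_force: 30.0
```

```bash
python3 wr.py w5 456 -7 10; python3 plan.py "(451.5,-41,33,172)"
```

```text
t 18.9 p [ 0.4503 -0.0418  0.0533] yaw 172.0 w 0.389 j6 -23 tilt -1.0000
-> (451.5, -41, 33, 172) 1 / 1 row step mm [-0.2, -0.2, 4.1] spin 0.0 | total [-1.0, -1.0, 20.0] 0.0
```

View pics/w5.png

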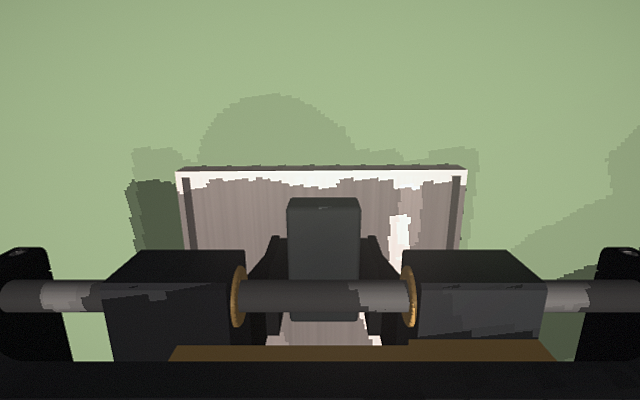

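The slab is parallel to the tray and inside its near wall (slab end at row 200, wall at row 175). Lowering and releasing.

Emit:
servo_tool([
  [0,0,0.005],
  [0,0,0.01],
  [0,0,0.015],
  [0,0,0.02],
  [0,0,0.02],
], spin=[0,0,0,0,0], grip=[0.75,0.75,0.75,0.75,0.75])

```text
time_s: 19.3
tcp_pos: [0.4505, -0.0417, 0.0338]
ee_rot: [[-0.139, -0.99, -0.002], [-0.99, 0.139, -0.0], [0.0, 0.001, -1.0]]
wrist_force: [0.1, -0.2, -1.2]
gripper_width: 0.389
gripper_force: 30.0
```

Emit:
servo_tool([
  [0,0,0],
  [0,0,0],
  [0,0,0],
  [0,0,0],
  [0,0,0],
], spin=[0,0,0,0,0], grip=[0.45,0.45,0.45,0.45,0.45])

```text
time_s: 19.72
tcp_pos: [0.4513, -0.0416, 0.0348]
ee_rot: [[-0.139, -0.99, 0.001], [-0.99, 0.139, 0.0], [-0.0, -0.001, -1.0]]
wrist_force: [-0.2, 0.4, -0.4]
gripper_width: 0.546
gripper_force: 0.0
```

Emit:
servo_tool([
  [0,0,-0.01],
  [0,0,-0.03],
  [0,0,-0.055],
  [0,0,-0.08],
  [0,0,-0.09],
], spin=[0,0,0,0,0], grip=[0.45,0.45,0.45,0.45,0.45])

```text
time_s: 20.13
tcp_pos: [0.4528, -0.0415, 0.1278]
ee_rot: [[-0.138, -0.99, 0.006], [-0.99, 0.138, 0.001], [-0.002, -0.006, -1.0]]
wrist_force: [0.5, 0.5, -0.6]
gripper_width: 0.547
gripper_force: 0.0
```

```bash
python3 plan.py "(476,144.5,115,237.6)"
```

```text
t 20.1 p [ 0.4528 -0.0415  0.1278] yaw 172.1 w 0.547 j6 -23 tilt -1.0000
-> (476, 144.5, 115, 237.6) 1 / 2 row step mm [-18.7, 0.3, 1.3] spin -6.55 | total [-94.0, 1.0, 6.0] -32.8
-> (476, 144.5, 115, 237.6) 2 / 2 row step mm [-15.9, -9.9, 1.3] spin -6.55 | total [-80.0, -50.0, 6.0] -32.8
```

Emit:
servo_tool([
  [-0.019,0,0.001],
  [-0.037,0,0.002],
  [-0.056,0,0.003],
  [-0.075,0.001,0.004],
  [-0.094,0.001,0.005],
], spin=[-6.5,-13,-19.5,-26,-32.5], grip=[0.3,0.3,0.3,0.3,0.3])

```text
time_s: 20.55
tcp_pos: [0.463, 0.0523, 0.1197]
ee_rot: [[0.42, -0.908, 0.0], [-0.908, -0.42, 0.0], [-0.0, -0.0, -1.0]]
wrist_force: [0.2, 0.0, -0.0]
gripper_width: 0.693
gripper_force: 0.0
```

Emit:
servo_tool([
  [-0.018,-0.011,0.001],
  [-0.036,-0.022,0.002],
  [-0.054,-0.034,0.003],
  [-0.07,-0.044,0.004],
  [-0.08,-0.05,0.005],
], spin=[-7,-14,-21,-27,-33], grip=[0.3,0.3,0.3,0.3,0.3])

```text
time_s: 20.97
tcp_pos: [0.4759, 0.1469, 0.1147]
ee_rot: [[0.847, -0.531, 0.001], [-0.531, -0.847, 0.001], [0.001, -0.001, -1.0]]
wrist_force: [0.7, -0.6, -0.4]
gripper_width: 0.701
gripper_force: 0.0
```

```bash
python3 wr.py w6 476 144 45;python3 wr.py w6 476 144 45; python3 plan.py "(475,144.5,30,237.6)"
```

```text
tcp [0.4759 0.1469 0.1147] 2865 top 0.0246 ((475.32342529296875, 142.73724365234375), (23.908510208129883, 60.11049270629883), 57.339542388916016)
tcp [0.4764 0.148  0.1146] 2867 top 0.0246 ((475.4046630859375, 142.75204467773438), (23.613319396972656, 59.97171401977539), 57.69124984741211)
t 21.1 p [0.4758 0.1467 0.1145] yaw 237.7 w 0.700 j6 22 tilt -1.0000
-> (475, 144.5, 30, 237.6) 1 / 1 row step mm [0.1, 0.5, 16.9] spin 0.02 | total [0.0, 2.0, 85.0] 0.1
```

Emit:
servo_tool([
  [0.001,0.002,0.02],
  [0.001,0.002,0.04],
  [0.001,0.002,0.06],
  [0.001,0.002,0.078],
  [0.001,0.002,0.085],
], spin=[0,0,0,0,0], grip=[0.3,0.3,0.3,0.3,0.3])

```text
time_s: 21.48
tcp_pos: [0.4736, 0.1412, 0.0275]
ee_rot: [[0.842, -0.54, -0.004], [-0.54, -0.842, -0.002], [-0.002, 0.004, -1.0]]
wrist_force: [-0.1, -0.8, 0.4]
gripper_width: 0.702
gripper_force: 0.0
```

Emit:
servo_tool([
  [0,0,0],
  [0,0,0],
  [0,0,0],
  [0,0,0],
  [0,0,0],
], spin=[0,0,0,0,0], grip=[0.3,0.85,0.85,0.85,0.85])

```text
time_s: 21.9
tcp_pos: [0.4757, 0.1432, 0.0306]
ee_rot: [[0.843, -0.537, 0.002], [-0.537, -0.843, 0.001], [0.001, -0.002, -1.0]]
wrist_force: [-0.8, 0.8, 0.3]
gripper_width: 0.483
gripper_force: 0.0
```

Emit:
servo_tool([
  [0,0,0],
  [0,0,0],
  [0,0,0],
  [0,0,0],
  [0,0,0],
], spin=[0,0,0,0,0], grip=[0.85,0.85,0.85,0.85,0.85])

```text
time_s: 22.32
tcp_pos: [0.4753, 0.1429, 0.0299]
ee_rot: [[0.844, -0.537, 0.0], [-0.537, -0.844, 0.0], [0.0, -0.0, -1.0]]
wrist_force: [-0.6, 0.0, 3.9]
gripper_width: 0.27
gripper_force: 30.0
```

Emit:
servo_tool([
  [0,0,0],
  [0,0,0],
  [0,0,0],
  [0,0,0],
  [0,0,0],
], spin=[0,0,0,0,0], grip=[0.85,0.85,0.85,0.85,0.85])

```text
time_s: 22.73
tcp_pos: [0.4753, 0.1429, 0.0299]
ee_rot: [[0.844, -0.537, 0.0], [-0.537, -0.844, 0.0], [0.0, -0.0, -1.0]]
wrist_force: [-2.1, 0.4, 6.0]
gripper_width: 0.274
gripper_force: 30.0
```

Emit:
servo_tool([
  [0,0,-0.015],
  [0,0,-0.035],
  [0,0,-0.06],
  [0,0,-0.08],
  [0,0,-0.09],
], spin=[0,0,0,0,0], grip=[0.85,0.85,0.85,0.85,0.85])

```text
time_s: 23.15
tcp_pos: [0.476, 0.1433, 0.1215]
ee_rot: [[0.844, -0.537, 0.003], [-0.537, -0.844, 0.002], [0.002, -0.003, -1.0]]
wrist_force: [-0.8, -0.6, -1.2]
gripper_width: 0.273
gripper_force: 30.0
```

```bash
python3 plan.py "(461,27,120,172),(461,27,36,172)"; python3 - <<'E'
from h import *
c=capture("side"); P=cloud(c)
m=(c["depth"]>0)&(np.hypot(P[...,0]-.4515,P[...,1]+.041)<.045)&(P[...,2]>.0165)&(P[...,2]<.03)
print(m.sum(),np.percentile(P[m][:,2],[10,50,90]),cv2.minAreaRect((P[m][:,:2]*1000).astype(np.float32)))
E
```

```text
t 23.1 p [0.476  0.1433 0.1215] yaw 237.5 w 0.273 j6 22 tilt -1.0000
-> (461, 27, 120, 172) 1 / 2 row step mm [5.0, 10.6, 0.2] spin 6.55 | total [25.0, 53.0, 1.0] 32.8
-> (461, 27, 120, 172) 2 / 2 row step mm [9.9, 6.2, 0.2] spin 6.55 | total [50.0, 31.0, 1.0] 32.8
-> (461, 27, 36, 172) 1 / 1 row step mm [-0.0, 0.0, 16.8] spin 0.0 | total [-0.0, 0.0, 84.0] 0.0
331 [0.018673   0.0214203  0.02353659] ((449.4454650878906, -43.8599967956543), (68.61653137207031, 35.660369873046875), 82.8233642578125)
```

Emit:
servo_tool([
  [0.005,0.011,0],
  [0.01,0.021,0],
  [0.015,0.032,0],
  [0.02,0.042,0],
  [0.025,0.053,0],
], spin=[6.5,13,19.5,26,32.5], grip=[0.85,0.85,0.85,0.85,0.85])

```text
time_s: 23.62
tcp_pos: [0.4671, 0.084, 0.1184]
ee_rot: [[0.418, -0.909, -0.002], [-0.909, -0.418, -0.001], [-0.0, 0.002, -1.0]]
wrist_force: [0.5, -1.2, -1.2]
gripper_width: 0.274
gripper_force: 30.0
```

Emit:
servo_tool([
  [0.012,0.007,0],
  [0.023,0.014,0],
  [0.034,0.021,0],
  [0.044,0.027,0],
  [0.05,0.031,0],
], spin=[7,14,21,28,33], grip=[0.85,0.85,0.85,0.85,0.85])

```text
time_s: 24.03
tcp_pos: [0.4598, 0.0251, 0.1183]
ee_rot: [[-0.146, -0.989, -0.002], [-0.989, 0.146, -0.001], [0.001, 0.002, -1.0]]
wrist_force: [0.1, -0.2, -0.8]
gripper_width: 0.274
gripper_force: 30.0
```

Emit:
servo_tool([
  [0,0,0.018],
  [0,0,0.036],
  [0,0,0.052],
  [0,0,0.058],
  [0,0,0.06],
], spin=[0,0,0,0,0], grip=[0.85,0.85,0.85,0.85,0.85])

```text
time_s: 24.45
tcp_pos: [0.4596, 0.0258, 0.0577]
ee_rot: [[-0.139, -0.99, -0.004], [-0.99, 0.139, -0.002], [0.002, 0.004, -1.0]]
wrist_force: [-1.4, -0.5, -1.2]
gripper_width: 0.273
gripper_force: 30.0
```

```bash
python3 wr.py w7 456 -7 10; python3 plan.py "(461,27,34,172)"
```

```text
tcp [0.4596 0.0258 0.0577] 141 top 0.0383 ((456.4768371582031, -3.325817823410034), (1.0078707933425903, 18.418066024780273), 81.9928970336914)
t 24.5 p [0.4602 0.026  0.0583] yaw 172.0 w 0.271 j6 -32 tilt -1.0000
-> (461, 27, 34, 172) 1 / 1 row step mm [-0.2, -0.1, 4.9] spin 0.0 | total [-1.0, -1.0, 24.0] 0.0
```

View pics/w7.png

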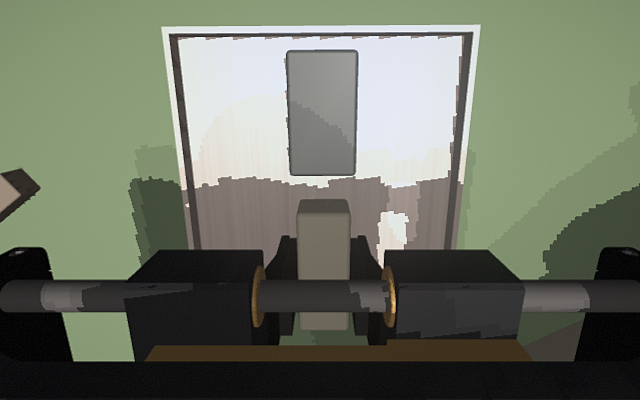

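The slab lies flat inside the tray (rows 50–175) and the bar is in line with a gap between them. Lowering the bar and releasing, then the stick.

Emit:
servo_tool([
  [0,0,0.005],
  [0,0,0.01],
  [-0.001,0,0.016],
  [-0.001,0,0.021],
  [-0.001,0,0.024],
], spin=[0,0,0,0,0], grip=[0.85,0.85,0.85,0.85,0.85])

```text
time_s: 24.92
tcp_pos: [0.4608, 0.0273, 0.035]
ee_rot: [[-0.139, -0.99, -0.0], [-0.99, 0.139, -0.0], [0.0, 0.0, -1.0]]
wrist_force: [-0.6, -0.3, -0.6]
gripper_width: 0.273
gripper_force: 30.0
```

Emit:
servo_tool([
  [0,0,0],
  [0,0,0.001],
  [0,0,0.001],
  [0,0,0.001],
  [0,0,0.001],
], spin=[0,0,0,0,0], grip=[0.85,0.85,0.58,0.55,0.55])

```text
time_s: 25.33
tcp_pos: [0.4613, 0.0274, 0.0349]
ee_rot: [[-0.139, -0.99, 0.001], [-0.99, 0.139, 0.0], [-0.0, -0.001, -1.0]]
wrist_force: [-0.1, 0.3, 0.8]
gripper_width: 0.406
gripper_force: 0.0
```

Emit:
servo_tool([
  [0,0,-0.005],
  [0,0,-0.025],
  [0,0,-0.055],
  [0,0,-0.08],
  [0,0,-0.09],
], spin=[0,0,0,0,0], grip=[0.55,0.55,0.55,0.55,0.55])

```text
time_s: 25.75
tcp_pos: [0.4629, 0.0278, 0.1285]
ee_rot: [[-0.138, -0.99, 0.007], [-0.99, 0.138, 0.002], [-0.003, -0.006, -1.0]]
wrist_force: [1.3, 0.3, -0.8]
gripper_width: 0.449
gripper_force: 0.0
```

```bash
python3 plan.py "(656,-9.7,110,119)"
```

```text
t 25.8 p [0.4629 0.0278 0.1285] yaw 172.1 w 0.449 j6 -32 tilt -1.0000
-> (656, -9.7, 110, 119) 1 / 2 row step mm [1.1, -19.6, 1.8] spin 5.31 | total [5.0, -98.0, 9.0] 26.5
-> (656, -9.7, 110, 119) 2 / 2 row step mm [-7.8, -18.0, 1.8] spin 5.31 | total [-39.0, -90.0, 9.0] 26.5
```

Emit:
servo_tool([
  [0.001,-0.02,0.002],
  [0.002,-0.039,0.004],
  [0.003,-0.059,0.006],
  [0.004,-0.078,0.007],
  [0.005,-0.098,0.007],
], spin=[5,10.5,16,21,26.5], grip=[0.5,0.5,0.5,0.5,0.5])

```text
time_s: 26.17
tcp_pos: [0.558, 0.0085, 0.118]
ee_rot: [[-0.57, -0.822, 0.0], [-0.822, 0.57, 0.0], [-0.0, 0.0, -1.0]]
wrist_force: [0.5, -0.6, -0.0]
gripper_width: 0.498
gripper_force: 0.0
```

Emit:
servo_tool([
  [-0.009,-0.02,0.002],
  [-0.018,-0.041,0.004],
  [-0.027,-0.062,0.006],
  [-0.035,-0.08,0.007],
  [-0.039,-0.09,0.007],
], spin=[6,12,18,24,26.5], grip=[0.5,0.5,0.5,0.5,0.5])

```text
time_s: 26.58
tcp_pos: [0.6555, -0.0106, 0.1105]
ee_rot: [[-0.877, -0.481, 0.001], [-0.481, 0.877, -0.0], [-0.001, -0.001, -1.0]]
wrist_force: [0.4, -0.1, 0.9]
gripper_width: 0.499
gripper_force: 0.0
```

```bash
python3 wr.py w8 656 -10 55;python3 wr.py w8 656 -10 55; python3 plan.py "(656,-9.7,28,119)"
```

```text
tcp [ 0.6555 -0.0106  0.1105] 2431 top 0.0156 ((656.0616455078125, -10.262269973754883), (84.28196716308594, 14.983606338500977), 27.576250076293945)
tcp [ 0.6566 -0.0108  0.1105] 2431 top 0.0157 ((655.8743286132812, -10.445724487304688), (83.7751235961914, 14.971948623657227), 27.792985916137695)
t 26.7 p [ 0.6549 -0.0105  0.1104] yaw 119.0 w 0.501 j6 -74 tilt -1.0000
-> (656, -9.7, 28, 119) 1 / 1 row step mm [-0.3, 0.0, 16.5] spin -0.0 | total [-1.0, 0.0, 82.0] -0.0
```

Emit:
servo_tool([
  [-0.001,0,0.02],
  [-0.001,0,0.04],
  [-0.001,0,0.06],
  [-0.001,0,0.076],
  [-0.001,0,0.082],
], spin=[1,1,1,1,1], grip=[0.5,0.5,0.5,0.5,0.5])

```text
time_s: 27.1
tcp_pos: [0.6518, -0.0097, 0.0263]
ee_rot: [[-0.882, -0.47, -0.005], [-0.47, 0.882, -0.0], [0.005, 0.002, -1.0]]
wrist_force: [-0.3, -0.3, -0.8]
gripper_width: 0.502
gripper_force: 0.0
```

Emit:
servo_tool([
  [0,0,0],
  [0,0,0],
  [0,0,0],
  [0,0,0],
  [0,0,0],
], spin=[0,0,0,0,0], grip=[0.5,0.95,0.95,0.95,0.95])

```text
time_s: 27.52
tcp_pos: [0.6551, -0.0095, 0.0298]
ee_rot: [[-0.883, -0.47, 0.002], [-0.47, 0.883, 0.0], [-0.002, -0.001, -1.0]]
wrist_force: [-0.2, -0.2, -0.3]
gripper_width: 0.281
gripper_force: 0.0
```

Emit:
servo_tool([
  [0,0,0],
  [0,0,0],
  [0,0,0],
  [0,0,0],
  [0,0,0],
], spin=[0,0,0,0,0], grip=[0.95,0.95,0.95,0.95,0.95])

```text
time_s: 27.93
tcp_pos: [0.6548, -0.0095, 0.0293]
ee_rot: [[-0.883, -0.47, 0.001], [-0.47, 0.883, 0.0], [-0.001, -0.0, -1.0]]
wrist_force: [-1.2, 0.1, 5.4]
gripper_width: 0.168
gripper_force: 30.0
```

Emit:
servo_tool([
  [0,0,-0.015],
  [0,0,-0.035],
  [0,0,-0.06],
  [0,0,-0.08],
  [0,0,-0.09],
], spin=[0,0,0,0,0], grip=[0.95,0.95,0.95,0.95,0.95])

```text
time_s: 28.35
tcp_pos: [0.6557, -0.0095, 0.121]
ee_rot: [[-0.883, -0.47, 0.004], [-0.47, 0.883, 0.0], [-0.004, -0.001, -1.0]]
wrist_force: [1.0, 0.5, -0.3]
gripper_width: 0.168
gripper_force: 30.0
```

```bash
python3 plan.py "(479.6,-317,120,93),(479.6,-317,33,93)"; python3 - <<'E'
from h import *
c=capture("scene"); P=cloud(c)
m=(c["depth"]>0)&(np.hypot(P[...,0]-.479,P[...,1]+.318)<.1)&(P[...,2]>.008)&(P[...,2]<.02)
print(m.sum(),cv2.minAreaRect((P[m][:,:2]*1000).astype(np.float32)))
E
```

```text
t 28.4 p [ 0.6557 -0.0095  0.121 ] yaw 118.0 w 0.168 j6 -75 tilt -1.0000
-> (479.6, -317, 120, 93) 1 / 2 row step mm [30.0, -18.9, 0.1] spin 2.5 | total [150.0, -94.0, 1.0] 12.5
-> (479.6, -317, 120, 93) 2 / 2 row step mm [25.2, -24.9, 0.1] spin 2.5 | total [126.0, -125.0, 1.0] 12.5
-> (479.6, -317, 33, 93) 1 / 1 row step mm [0.0, 0.0, 17.4] spin 0.0 | total [0.0, 0.0, 87.0] 0.0
609 ((480.1759948730469, -317.6120300292969), (152.12059020996094, 77.45122528076172), 2.7377214431762695)
```

Emit:
servo_tool([
  [0.03,-0.019,0],
  [0.06,-0.038,0],
  [0.09,-0.057,0],
  [0.12,-0.075,0],
  [0.15,-0.094,0],
], spin=[2.5,5,7.5,10,12.5], grip=[0.95,0.95,0.95,0.95,0.95])

```text
time_s: 28.82
tcp_pos: [0.5643, -0.164, 0.1169]
ee_rot: [[-0.964, -0.266, -0.003], [-0.266, 0.964, 0.001], [0.002, 0.001, -1.0]]
wrist_force: [0.6, -1.3, -0.9]
gripper_width: 0.168
gripper_force: 30.0
```

Emit:
servo_tool([
  [0.028,-0.028,0],
  [0.056,-0.056,0],
  [0.084,-0.083,0],
  [0.11,-0.109,0],
  [0.126,-0.125,0],
], spin=[2.5,5,7.5,10,12.5], grip=[0.95,0.95,0.95,0.95,0.95])

```text
time_s: 29.23
tcp_pos: [0.4753, -0.3192, 0.1169]
ee_rot: [[-0.999, -0.048, -0.003], [-0.048, 0.999, 0.001], [0.003, 0.001, -1.0]]
wrist_force: [0.7, 0.5, 0.0]
gripper_width: 0.17
gripper_force: 30.0
```

Emit:
servo_tool([
  [0,0,0.018],
  [0,0,0.036],
  [0,0,0.054],
  [0,0,0.06],
  [0,0,0.062],
], spin=[0,0,0,0,0], grip=[0.95,0.95,0.95,0.95,0.95])

```text
time_s: 29.65
tcp_pos: [0.4767, -0.3167, 0.0541]
ee_rot: [[-0.999, -0.052, -0.005], [-0.052, 0.999, 0.002], [0.005, 0.002, -1.0]]
wrist_force: [0.1, -0.1, 0.1]
gripper_width: 0.165
gripper_force: 30.0
```

```bash
python3 wr.py w9 480 -317 10; python3 plan.py "(480,-317,33,93)"
```

```text
tcp [ 0.4767 -0.3167  0.0541] 571 top 0.0399 ((477.7498779296875, -316.763671875), (14.971479415893555, 14.73458480834961), 1.7947736978530884)
t 29.7 p [ 0.4775 -0.3169  0.0549] yaw 93.0 w 0.170 j6 -70 tilt -1.0000
-> (480, -317, 33, 93) 1 / 1 row step mm [-0.5, -0.1, 4.4] spin 0.0 | total [-3.0, -0.0, 22.0] 0.0
```

View pics/w9.png

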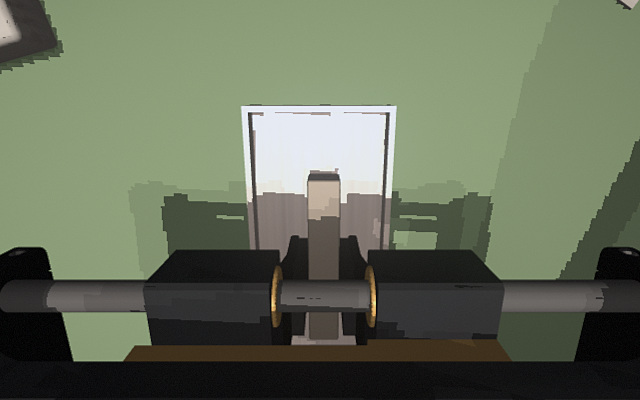

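The stick is centred over the narrow tray and parallel to it. Lowering, releasing and backing off.

Emit:
servo_tool([
  [-0.002,0,0.005],
  [-0.002,0,0.01],
  [-0.002,0,0.015],
  [-0.002,0,0.02],
  [-0.002,0,0.022],
], spin=[0,0,0,0,0], grip=[0.95,0.95,0.95,0.95,0.95])

```text
time_s: 30.12
tcp_pos: [0.48, -0.3168, 0.0339]
ee_rot: [[-0.999, -0.053, -0.001], [-0.053, 0.999, 0.0], [0.001, 0.0, -1.0]]
wrist_force: [-0.0, -0.6, -1.4]
gripper_width: 0.169
gripper_force: 30.0
```

Emit:
servo_tool([
  [0,0,0],
  [0,0,0],
  [0,0,0],
  [0,0,0],
  [0,0,0],
], spin=[0,0,0,0,0], grip=[0.95,0.95,0.7,0.7,0.7])

```text
time_s: 30.53
tcp_pos: [0.4805, -0.3172, 0.0349]
ee_rot: [[-0.999, -0.053, 0.001], [-0.053, 0.999, -0.0], [-0.001, -0.0, -1.0]]
wrist_force: [-0.1, 0.1, -0.6]
gripper_width: 0.277
gripper_force: 0.0
```

Emit:
servo_tool([
  [0,0,-0.002],
  [0,0,-0.02],
  [0,0,-0.055],
  [0,0,-0.08],
  [0,0,-0.11],
], spin=[0,0,0,0,0], grip=[0.7,0.7,0.7,0.7,0.7])

```text
time_s: 30.95
tcp_pos: [0.4798, -0.3169, 0.1455]
ee_rot: [[-0.999, -0.052, -0.001], [-0.052, 0.999, 0.0], [0.001, 0.001, -1.0]]
wrist_force: [0.4, -0.1, -1.5]
gripper_width: 0.298
gripper_force: 0.0
```

Emit:
servo_tool([
  [0,-0.03,-0.01],
  [0,-0.06,-0.03],
  [0,-0.09,-0.05],
  [0,-0.12,-0.07],
  [0,-0.15,-0.08],
], spin=[0,0,0,0,0], grip=[0.7,0.7,0.7,0.7,0.7])

```text
time_s: 31.37
tcp_pos: [0.4887, -0.4689, 0.2283]
ee_rot: [[-0.999, -0.053, 0.004], [-0.053, 0.999, -0.003], [-0.004, -0.004, -1.0]]
wrist_force: [1.9, -0.0, 0.8]
gripper_width: 0.299
gripper_force: 0.0
```

Emit:
servo_tool([
  [0,0,0],
  [0,0,0],
  [0,0,0],
  [0,0,0],
  [0,0,0],
], spin=[0,0,0,0,0], grip=[0.7,0.7,0.7,0.7,0.7])

```text
time_s: 31.78
tcp_pos: [0.4881, -0.4657, 0.2241]
ee_rot: [[-0.999, -0.054, -0.001], [-0.054, 0.999, 0.001], [0.001, 0.001, -1.0]]
wrist_force: [-0.2, 0.3, -0.1]
gripper_width: 0.3
gripper_force: 0.0
```

```bash
python3 - <<'E'
from h import *
pos=dict(large_wheel=(.492,.316,.03),small_wheel=(.445,.293,.02),flat=(.451,-.042,.036),bar=(.461,.027,.036),stick=(.480,-.317,.048))
for n in ["scene","side"]:
    c=capture(n); P=cloud(c)
    for k,(x,y,r) in pos.items():
        m=(c["depth"]>0)&(np.hypot(P[...,0]-x,P[...,1]-y)<r)&(P[...,2]>.0145)
        q=P[m]
        if len(q)>5:
            t=q[q[:,2]>np.percentile(q[:,2],90)-.004]; b=cv2.minAreaRect((t[:,:2]*1000).astype(np.float32))
            print(n,k,len(t),"z10-90",np.percentile(t[:,2],[10,90]).round(4),np.round(b[0],1),np.round(b[1],1),round(b[2],1))
    cv2.imwrite(f"pics/end_{n}.png",c["pixels"])
a=cv2.imread("pics/end_scene.png")[110:350,150:450]; b=cv2.imread("pics/end_side.png")[100:370,150:450]
cv2.imwrite("pics/end.png",np.hstack([cv2.resize(a,(400,320),interpolation=2),cv2.resize(b,(400,320),interpolation=2)]))
s=sense();print(s["time_s"],s["tcp_pos"])
E
```

```text
scene large_wheel 153 z10-90 [0.0198 0.023 ] [493.9 314.8] [53.6 54.6] 85.7
scene small_wheel 59 z10-90 [0.0196 0.0226] [446.5 291.8] [30.7 30.4] 36.9
scene flat 251 z10-90 [0.0192 0.0221] [452.6 -41.6] [60.6 35.6] 81.5
scene bar 156 z10-90 [0.0256 0.0282] [463.4  28.4] [61.2 24.9] 83.2
scene stick 339 z10-90 [0.0157 0.0187] [ 483.2 -317.9] [84.  75.6] 4.7
side large_wheel 557 z10-90 [0.0202 0.0236] [489.6 317.2] [53.7 54.4] 46.2
side small_wheel 228 z10-90 [0.02   0.0233] [443.1 293.5] [31.5 34.1] 45.4
side flat 290 z10-90 [0.0202 0.0236] [449.4 -40.1] [62.6 36.2] 83.8
side bar 226 z10-90 [0.0259 0.0295] [460.2  29.1] [60.1 25. ] 82.6
side stick 134 z10-90 [0.0173 0.0213] [ 480.3 -313.7] [83.3 71.1] 5.1
31.8833 [ 0.48827886 -0.46595295  0.22440834]
```

View pics/end.png

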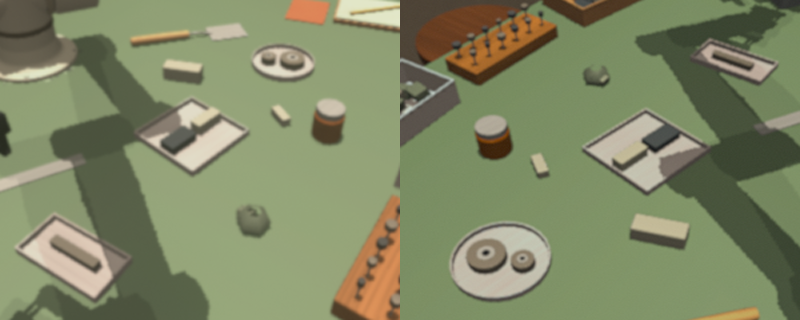

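All five things lie flat in their trays, with tops at about 21, 21, 21, 27 and 18 mm as they should be. The jar and rough stone stand where they were, so I'm handing in.

```bash
python3 -c "from station import finish_job; print(finish_job())"
```

```text
the job is handed in; nothing more can be done
None
```

The job is handed in: both wheels lie flat in the round tin, both blanks in the square tray and the stick in the narrow tray, with the jar and rough stone untouched, at about 32 s on the clock; no verdict was returned.

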